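# Discharge, unbolt and hold ajar the gate of a bench test guard

### The arm

A 6-joint arm with a two-finger parallel gripper is mounted at the origin on a cart in front of the work surface, level with it; the furniture and walls round the work are solid. World frame = base frame: x ahead of the robot, y to its left, z up, the work surface at z = 0. Lengths are in m, angles in rad, forces in N, time in s.
With the tool pointing down it reaches from about 0.35 to 0.85 m from the base axis. Payload 8.1 kg.
Tool frame: the origin (TCP) lies at the very end of the fingers, on their centre line; the grasp point (between the pads) lies 19 mm behind it; z points along the fingers, y is the line along which they close (so a half turn about z gives the same grasp; the last joint's range is limited). The gripper opens to 93 mm and grips with 3 to 60 N. Pads are 15 mm wide; open, the fingers measure 128 mm over their backs; the gripper's body (75 mm by 188 mm) begins 65 mm behind the grasp point.
Start: joints at [-1.325, 0.13, 1.488, -0, 1.523, -0.085], TCP at [0.195, -0.567, 0.219] pointing down, gripper open.
Joint ranges: [-2.96, 2.96], [-0.89, 2.26], [0.02, 2.5], [-1.34, 4.48], [0, 2.73], [-2.66, 2.66]. Speed limits (rad/s): [2.39, 2.39, 2.79, 3.14, 3.14, 3.14].

### API

Orientations are given as a rotation vector (axis times angle).
In Python, from plant import robot gives the robot as it stands. The module is installed in compiled form; this text tells all that it offers.
- The arm moves only by the tool play_rows, never from a script. Its argument "increments" is text: rows parted by semicolons, each of 5 numbers parted by spaces: the shift along the tool's x, y, z in mm, then the turn about the tool's z in degrees, then the closure, from -1 (fully open) to 1 (shut). In form: dx dy dz yaw claw; .... A call has 1 to 20 rows; each row is the pose to reach, as a shift and turn from the pose commanded when the call began, along the tool's axes at that moment; what a row does not reach only later rows make up. A row lasts 1/10 s, in which the tool goes at most 50 mm and 8.59 degrees, less where a joint would pass 70% of its speed; a pose out of reach is approached as far as the arm can. A call with a gripper value outside its range is refused whole. The fingers move at their own pace and stop on an object; "force" is the grip in N (left out, the last holds). Time passes only in rows, so rows that repeat a pose let the fingers close. It gives the time, the measured TCP pose, the force, the opening and the grip force at its end, in the units of the state.
- robot.read_state(): the state, without advancing time (a new reading comes with each control period).
- robot.read_camera(name): name is "scene" or "side" or "wrist"; returns the picture (480x640x3 uint8, blue, green, red); there is no depth.
- robot.calibration(name): a dict with "vertical_fov" (degrees; the focal length in pixels is half the picture's height over the tangent of half this angle, whatever the lens; pixels are square), "cx", "cy" (the principal point, pixels), "rvec" (rotation vector, rad) and "tvec" (3), from world to camera coordinates, as OpenCV has them. Camera axes: x right, y down, z forward; pixel columns grow to the right and rows downward; lengths in m; the calibration is good to about 2 mm. A picture is of the moment at which its call begins: read the wrist's pose just before it. calibration takes no time and is no camera call; for the wrist camera it gives the pose at the moment of the call.
- robot.close_job(): hands the job in; it is judged then, once.
Trained networks look in the newest picture that a camera, given by its name, has taken for a name from the list of things; names that differ only in an ending like _2 or _b are one class to them, and where a whole thing is asked for, a point or a joint stands for the part that bears it (a point fixed in the world has none). Each returns a list of dicts, best first, with "conf" (0 to 1); they miss things now and then, are a little off and sometimes report something else, mostly with a low value. They report only what shows in the picture. A call takes as long as a camera call. They do not tell look-alikes from the thing itself.
- robot.recognise(camera, query): "centre" ([x, y, z] in m, in world coordinates, good to about 4 mm: the middle of the surface that is visible of it).
- robot.regions_of(camera, query): "pixels" (480x640 bool, what is visible of it).
- robot.landmark_of(camera, query): "centre" ([x, y, z] in m, in world coordinates, good to about 4 mm: a listed point, or the origin of a listed thing).
The state is a dict: "t": time; "q": joint angles; "dq": joint speeds; "joint_torque": joint torques, N m; "tool_pos": TCP position; "orientation": TCP orientation; "force": force on the tool from outside, world axes, zero at the start; "wrist_torque": the same for the moment, N m; "opening": finger opening in m; "gripper_force": force on a finger pad.
Only numpy, scipy, OpenCV 4.12 (cv2) and the standard library are available. Lean on these libraries where they do the work, as an engineer would, in place of code of your own. Each camera call takes 0.05 s, during which the arm holds its last target. There are 200 camera calls.

### The job

Make the test guard safe and hold it open: take the orange discharge probe out of its stand, hold the small recessed red button down with the probe's tip for a full second, and put the probe back in its stand, seated upright on its collar. Then take the red knob of the barrel bolt on the gate, lift the sagging bolt so that its nose clears the bent-up lip of the keeper, draw it back clear of the keeper and only then swing the self-closing gate toward you, about 20 degrees ajar and never beyond 35. Finish there, still gripping the knob and holding the gate ajar; do not shift the other things on the bench.

Things in the scene. Friction and masses are not known exactly. Their poses are not given: they have to be found in the camera images.
- guard: fixed guard with 180 x 296 mm base and clear 128 mm walls round a green board. Origin on the bench under its middle; -x is its gate side, +y left along the shut gate, z up. In mm: gate plane x -75, hinge y 120, keeper y -74 on a post (two upright cheeks, top 166 high); blue button tower with yellow top, 46 x 50, 115 high, at x -30, y -118
- button_top (a point): centre of the top of the red spring button, 12 mm diameter, recessed 12 mm deep in a 14 mm round hole in the tower's yellow top (the hole's rim is 115 mm above the bench). It is pressed straight down; spring 2 N at first, 4.5 N when fully down
- button_cap: the same red button cap; origin at the centre of its top, z up; travel 5 mm from 103 mm (up) to 98 mm (fully down) above the bench; springs back
- probe: loose discharge probe, about 40 g, upright in its stand. Origin at the tip, z along it towards the handle: brass rod 6 mm diameter from 0 to 50 mm (tapered last 5 mm), black collar 24 mm diameter from 50 to 56 mm, orange handle 16 mm diameter from 56 to 128 mm
- probe_grip (a point): point on the probe's axis half-way up its orange handle, 92 mm above the tip; grip here from above
- stand_mouth (a point): centre of the mouth of the 12 mm hole through the fixed grey stand (56 mm cube, mouth 56 mm above the bench, hole open down to the bench). Seated, the probe hangs by its collar on the stand's top, tip 6 mm above the bench
- knob_center (a point): centre of the red upright knob of the bolt, 18 mm diameter, 30 mm high (from 24 to 54 mm above the bolt's axis), vertical; it is rigid with the bolt. Grip from above; bolt straps, top 29 mm above the lowered bolt's axis, stand about 42 mm to either side along the gate. At the closed start the knob is 118 mm from the hinge axis
- bolt_knob: the same knob; origin on the bolt's axis (143 mm above the bench when the bolt is down), z up, y along the gate towards the hinge
- gate_hinge (a point): point on the vertical hinge axis of the gate, at the height of the lowered bolt
- gate (a joint): gate angle, rad: 0 = shut, grows as its free end swings towards the robot (clockwise seen from above, about the hinge at guard +y), limit 1.3. A spring shuts it (0.15 N m when shut, 0.24 at 0.35 rad); the bolt in the keeper's cheeks holds it shut
- bolt (a joint): how far the bolt is drawn along the gate towards the hinge (guard +y when shut), m: 0 = shot, 0.035 = fully back (stop); the bolt is out of the keeper and the gate free from 0.022; it stays where it is left
- bolt_lift (a joint): lift of the bolt in its loose straps, m: 0 = sagging, 0.016 = top stop; it falls by its weight (1.3 N). The nose under the bolt's end hangs behind the keeper's lip and clears it when lifted over 0.008 (aim for 0.012); unlifted, the bolt stops after about 4 mm. Drawn beyond 0.018 it is past the lip and may sag again
- cell_block: bystander: black and copper 9 V battery block 27 x 47 x 18 mm
- alu_block: bystander: silvery block 32 x 50 x 20 mm
- side_cutters: bystander: green-handled side cutters 122 x 83 x 15 mm
- screwdriver_blue: bystander: small screwdriver with a blue handle 134 mm long
Things that resemble listed ones, but are neither listed nor needed, are in the scene too. Leave any brown look-alike of the part that bears stand_mouth alone.

How it is judged:
On the way, in this order (a step that is already met when the one before it is completed fails the run):
1. the button is held down with the probe's tip, more than 3.5 mm, for 0.7 s, the gate shut and the bolt still shot (z of button_top in the frame of guard below 0.0995 m and contact force between probe and button_cap above 0.5 N and value of joint bolt below 0.01 m and value of joint gate below 0.08 rad), for 0.7 s.
2. the probe is back in its stand, seated, upright and let go (horizontal distance between probe and stand_mouth below 0.006 m and height (world z) of probe below 0.012 m and angle between probe's own z axis and vertical below 0.12 rad and contact force between the fingers and probe below 0.1 N), for 0.2 s.
3. the bolt is drawn out of the keeper, at least 22 mm, the gate still shut (value of joint bolt above 0.022 m and value of joint gate below 0.2 rad), for 0.1 s.
At the end, for the whole second after the job is handed in: the fingers grip the bolt's knob (more than 1 N) and hold the gate still between 0.2 and 0.52 rad (11 to 30 degrees) open, the bolt drawn at least 22 mm; the probe stands in its stand, within 6 mm of the hole's axis, tip less than 12 mm above the bench, tilted less than 0.12 rad (value of joint gate between 0.2 and 0.52 rad and velocity of joint gate between -0.05 and 0.05 rad/s and value of joint bolt above 0.022 m and contact force between the fingers and bolt_knob above 1 N and horizontal distance between probe and stand_mouth below 0.006 m and height (world z) of probe below 0.012 m and angle between probe's own z axis and vertical below 0.12 rad); the arm keeps its last pose, push and grip.
It fails at once if the gate is swung beyond 0.65 rad (37 degrees) (value of joint gate above 0.65 rad).
It fails at once if a bystander is moved by more than 30 mm (distance of any of cell_block, alu_block, side_cutters, screwdriver_blue from where it was at the start of the episode above 0.03 m).
It also fails if it takes over 61 s, if anything falls off the work surface, if the arm or the gripper's body presses on something with over 40 N, if the wrist force passes 120 N, or if a joint passes its speed limit or range.

## Working session

There is one attempt and no reset: what is moved stays moved. The work goes in short steps, Python scripts to look and compute and a tool call to move; the robot and the scene stay as the last step left them, time stands still between calls to the robot, and variables do not carry over. Pictures are saved under pics/ and viewed, at most 10 in all, crops included, and the job is handed in when it is done.

Besides the shell and the picture viewer there is one more tool, called after "Call:" by a JSON object that holds its "method" and its "body", one argument or row to a line. play_rows: Moves the arm, as the interface text tells. Its arguments: {"type":"object","properties":{"increments":{"type":"string"},"force":{"type":"number"}},"required":["increments"]}

```bash
mkdir -p pics
cat > h.py <<'E'
import numpy as np, cv2
from plant import robot
def lm(cam,names,f='landmark_of'):
    for n in names:
        for d in getattr(robot,f)(cam,n)[:3]: print(cam,f,n,np.round(d['centre'],4),round(d['conf'],2))
def K(cam):
    c=robot.calibration(cam); f=240/np.tan(np.radians(c['vertical_fov'])/2)
    return np.array([[f,0,c['cx']],[0,f,c['cy']],[0,0,1]]),np.array(c['rvec'],float),np.array(c['tvec'],float)
def proj(cam,P):
    k,r,t=K(cam); return cv2.projectPoints(np.array(P,float).reshape(-1,3),r,t,k,None)[0].reshape(-1,2)
def ray_z(cam,uv,z):
    k,r,t=K(cam); R=cv2.Rodrigues(r)[0]; o=-R.T@t; d=R.T@np.linalg.inv(k)@np.array([*uv,1]); return o+d*(z-o[2])/d[2]
def st():
    s=robot.read_state(); R=cv2.Rodrigues(np.array(s['orientation'],float))[0]
    print('t',s['t'],'tcp',np.round(s['tool_pos'],4),'F',np.round(s['force'],2),'open',s['opening'],'gf',s['gripper_force']); print(np.round(R,3)); return np.array(s['tool_pos']),R
def inc(target): # tool-frame mm
    p,R=st(); print('inc mm',np.round(R.T@(np.array(target)-p)*1000,1))
E
python3 - <<'E'
from h import *
st()
for c in ['scene','side']:
    cv2.imwrite(f'pics/{c}0.png',robot.read_camera(c))
    lm(c,['guard','button_top','probe','probe_grip','stand_mouth','knob_center','bolt_knob','gate_hinge'])
    print(robot.calibration(c))
lm('scene',['cell_block','alu_block','side_cutters','screwdriver_blue'])
E
```

```text
t 0.0 tcp [ 0.1947 -0.5669  0.2176] F [-0.83  0.23  0.5 ] open 0.09263076849754921 gf 0.0
[[ 0.946  0.325 -0.   ]
 [ 0.325 -0.946  0.002]
 [ 0.    -0.002 -1.   ]]
scene landmark_of guard [ 0.5762  0.1381 -0.0027] 0.94
scene landmark_of probe_grip [ 0.4301 -0.1385  0.0985] 0.72
scene landmark_of stand_mouth [ 0.4249 -0.1374  0.0542] 0.83
scene landmark_of stand_mouth [ 0.4051 -0.3598  0.0595] 0.61
scene landmark_of knob_center [0.5024 0.1318 0.183 ] 0.64
scene landmark_of knob_center [ 0.578   0.1345 -0.0029] 0.2
scene landmark_of bolt_knob [0.5022 0.1283 0.1429] 0.45
scene landmark_of gate_hinge [0.5012 0.1321 0.1786] 0.65
scene landmark_of gate_hinge [0.4897 0.2521 0.1445] 0.58
{'vertical_fov': 57.68351100419729, 'cx': 325.00587901357346, 'cy': 241.80631431597126, 'rvec': array([ 0.61948029, -2.57151639,  1.22513536]), 'tvec': array([0.45649655, 0.23027331, 0.923052  ])}
side landmark_of guard [0.5793 0.1374 0.0006] 0.86
side landmark_of button_top [ 0.3625  0.3199 -0.0035] 0.42
side landmark_of probe_grip [ 0.4272 -0.1351  0.1002] 0.66
side landmark_of stand_mouth [ 0.4273 -0.1364  0.0587] 0.88
side landmark_of stand_mouth [ 0.4062 -0.3602  0.0576] 0.62
side landmark_of stand_mouth [ 0.3667  0.3213 -0.0039] 0.6
side landmark_of knob_center [0.5058 0.1308 0.1816] 0.52
side landmark_of bolt_knob [0.5024 0.1334 0.1391] 0.62
side landmark_of gate_hinge [0.4841 0.2479 0.1455] 0.62
side landmark_of gate_hinge [ 0.3641  0.3206 -0.002 ] 0.34
{'vertical_fov': 52.686467273647395, 'cx': 308.12902400381273, 'cy': 236.36262481449276, 'rvec': array([ 1.97048681, -0.04389846,  0.05944365]), 'tvec': array([-0.50488604,  0.13181464,  1.07426788])}
scene landmark_of cell_block [ 0.3982  0.0529 -0.0012] 0.66
scene landmark_of alu_block [ 0.5306 -0.2927  0.0024] 0.46
scene landmark_of side_cutters [ 0.3594  0.32   -0.0059] 0.92
scene landmark_of screwdriver_blue [ 0.3659  0.1822 -0.0016] 0.52
```

View pics/scene0.png

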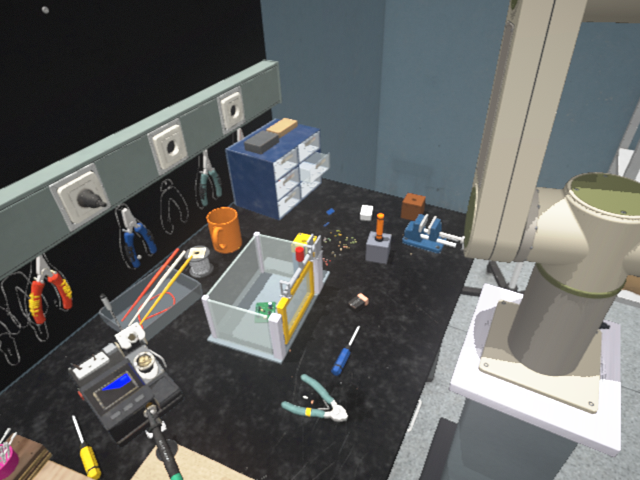

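View pics/side0.png

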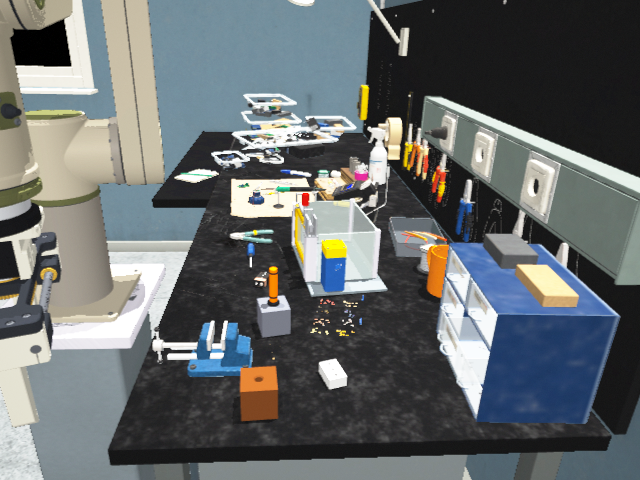

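The grey stand with the orange probe is at scene px (379,240) and side px (272,290). The brown look-alike is at (413,205) / (258,392). The guard's red knob is at side px (306,200), and the yellow-topped tower is at (333,245). The network points agree with this: guard yaw comes out near 8° and the button near (0.565, 0.017).

I'll go above the probe, turning to the guard's yaw on the way.

Call:
{"method": "play_rows", "body": {
  "increments": "359 -331 -35 -79 0; 359 -331 -35 -79 0; 359 -331 -35 -79 0; 359 -331 -35 -79 0; 359 -331 -35 -79 0; 359 -331 -35 -79 0; 359 -331 -35 -79 0; 359 -331 -35 -79 0; 359 -331 -35 -79 0; 359 -331 -35 -79 0; 359 -331 -35 -79 0; 359 -331 -35 -79 0; 359 -331 -35 -79 0",
  "force": 25
}}

```text
t: 2.4
tool_pos: [0.4265, -0.1387, 0.2535]
orientation: [-2.063, -2.369, 0.001]
force: [0.4, -1.2, 0.0]
opening: 0.0468
gripper_force: 0.0
```

Run:
```python
from h import *
p,R=st()
cv2.imwrite('pics/w1.png',robot.read_camera('wrist'))
lm('wrist',['probe_grip','stand_mouth','probe'])
lm('side',['probe_grip','stand_mouth'])
k,r,t=K('wrist'); Rw=cv2.Rodrigues(r)[0]; o=-Rw.T@t
print('cam in tool mm',R.T@(o-p)*1000, 'fwd',R.T@Rw[2])
```

```text
t 2.4 tcp [ 0.4265 -0.1387  0.2535] F [ 0.38 -1.23  0.01] open 0.04682754361266681 gf 0.0
[[-0.137  0.991 -0.   ]
 [ 0.991  0.137 -0.   ]
 [-0.    -0.    -1.   ]]
wrist landmark_of probe_grip [ 0.4284 -0.1392  0.1019] 0.65
wrist landmark_of stand_mouth [ 0.4274 -0.1367  0.0589] 0.84
wrist landmark_of stand_mouth [ 0.4057 -0.3603  0.0489] 0.78
wrist landmark_of stand_mouth [ 0.4298 -0.139   0.0039] 0.4
wrist landmark_of probe [ 0.4309 -0.1392  0.0064] 0.91
side landmark_of probe_grip [ 0.4272 -0.1351  0.1002] 0.66
side landmark_of stand_mouth [ 0.4273 -0.1364  0.0587] 0.88
side landmark_of stand_mouth [ 0.4062 -0.3602  0.0576] 0.62
side landmark_of stand_mouth [ 0.3667  0.3213 -0.0039] 0.6
cam in tool mm [  77.71898892   -0.48269545 -165.44173365] fwd [-2.80601730e-01  8.25395708e-04  9.59823936e-01]
```

View pics/w1.png

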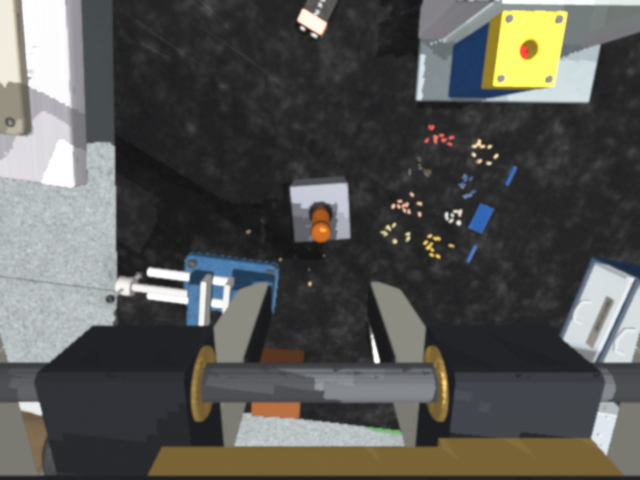

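The wrist view shows the handle top at px (320,232), just in line with the finger gap. The button hole in the yellow top is at about (529,50).

Run:
```python
from h import *
im=cv2.imread('pics/w1.png'); hsv=cv2.cvtColor(im,cv2.COLOR_BGR2HSV)
# red in yellow top
m=((hsv[...,0]<6)|(hsv[...,0]>174))&(hsv[...,1]>130)
mm=np.zeros_like(m); mm[30:70,505:550]=m[30:70,505:550]; ys,xs=np.nonzero(mm); print('btn px',xs.mean(),ys.mean(),xs.min(),xs.max(),ys.min(),ys.max())
y=(hsv[...,0]>22)&(hsv[...,0]<34)&(hsv[...,1]>150); y[:,:450]=0; y[110:]=0
c=max(cv2.findContours(y.astype(np.uint8),0,2)[0],key=cv2.contourArea); print(cv2.minAreaRect(c))
print('btn top', ray_z('wrist',(xs.mean(),ys.mean()),.103))
M=cv2.moments(c);print('yellow', ray_z('wrist',(M['m10']/M['m00'],M['m01']/M['m00']),.115))
print('yellow box', [ray_z('wrist',p,.115).round(4) for p in cv2.boxPoints(cv2.minAreaRect(c))])
print('handle top',ray_z('wrist',(320,231),.134))
rg=robot.regions_of('wrist','stand_mouth')
o=(hsv[...,0]<14)&(hsv[...,1]>150); o[:200]=0;o[250:]=0;o[:,:290]=0;o[:,350:]=0
ys,xs=np.nonzero(o);print(xs.min(),xs.max(),ys.min(),ys.max())
inc([.4285,-.138,.082])
```

```text
btn px 523.5333333333333 51.2 521 526 46 57
((500.60791015625, 62.592674255371094), (86.088623046875, 54.97380828857422), 59.839942932128906)
btn top [0.56297807 0.01827208 0.103     ]
yellow [0.53801852 0.00943242 0.115     ]
yellow box [array([0.5055, 0.0162, 0.115 ]), array([0.5351, 0.0383, 0.115 ]), array([ 0.5811, -0.0056,  0.115 ]), array([ 0.5508, -0.0297,  0.115 ])]
handle top [ 0.42652933 -0.13616505  0.134     ]
311 329 208 242
t 2.75 tcp [ 0.4267 -0.1385  0.2536] F [ 0.78  0.08 -0.1 ] open 0.04657923776664048 gf 0.0
[[-0.137  0.991 -0.   ]
 [ 0.991  0.137 -0.   ]
 [ 0.    -0.    -1.   ]]
inc mm [  0.2   1.9 171.6]
```

Call:
{"method": "play_rows", "body": {
  "increments": "1 1 50 0 0; 1 1 100 0 0; 1 1 140 0 0; 1 1 172 0 0; 1 1 172 0 0; 1 1 172 0 1; 1 1 172 0 1; 1 1 172 0 1; 1 1 172 0 1; 1 1 172 0 1; 1 1 172 0 1",
  "force": 25
}}

```text
t: 3.85
tool_pos: [0.4288, -0.1371, 0.0831]
orientation: [2.06, 2.368, 0.001]
force: [0.2, 1.1, 7.0]
opening: 0.0156
gripper_force: 25.0
```

Call:
{"method": "play_rows", "body": {
  "increments": "0 0 -15 0 1; 0 0 -40 0 1; 0 0 -80 0 1; 0 0 -120 0 1; 0 0 -150 0 1; 0 0 -150 0 1; 0 0 -150 0 1"
}}

```text
t: 4.55
tool_pos: [0.4282, -0.1368, 0.2322]
orientation: [2.061, 2.369, 0.001]
force: [-0.6, -0.2, -1.4]
opening: 0.0155
gripper_force: 25.0
```

Run:
```python
from h import *
p,R=st()
robot.read_camera('side');robot.read_camera('wrist')
lm('side',['probe_grip','probe','button_top','stand_mouth'])
cv2.imwrite('pics/w2.png',robot.read_camera('wrist'))
lm('wrist',['probe_grip','probe','button_top','stand_mouth'])
inc([.564,.0175,.233])
```

```text
t 4.55 tcp [ 0.4282 -0.1368  0.2322] F [-0.63 -0.25 -1.42] open 0.015480740704391394 gf 24.9997740983963
[[-0.138  0.99   0.002]
 [ 0.99   0.138 -0.001]
 [-0.001  0.001 -1.   ]]
side landmark_of probe_grip [ 0.4264 -0.1341  0.2503] 0.96
side landmark_of probe [ 0.4293 -0.1392  0.1581] 0.57
side landmark_of stand_mouth [ 0.4266 -0.1411  0.0608] 0.74
side landmark_of stand_mouth [ 0.4071 -0.3575  0.0569] 0.74
wrist landmark_of probe_grip [ 0.4271 -0.1364  0.2453] 0.63
wrist landmark_of probe [ 0.4296 -0.1383  0.1519] 0.8
wrist landmark_of button_top [0.5617 0.015  0.103 ] 0.58
wrist landmark_of stand_mouth [ 0.4247 -0.1344  0.0566] 0.91
t 5.1 tcp [ 0.4277 -0.1366  0.2314] F [-1.11  0.79 -0.25] open 0.015891614817427065 gf 24.999772310256958
[[-0.138  0.99  -0.   ]
 [ 0.99   0.138  0.   ]
 [ 0.    -0.    -1.   ]]
inc mm [133.8 156.3  -1.6]
```

View pics/w2.png

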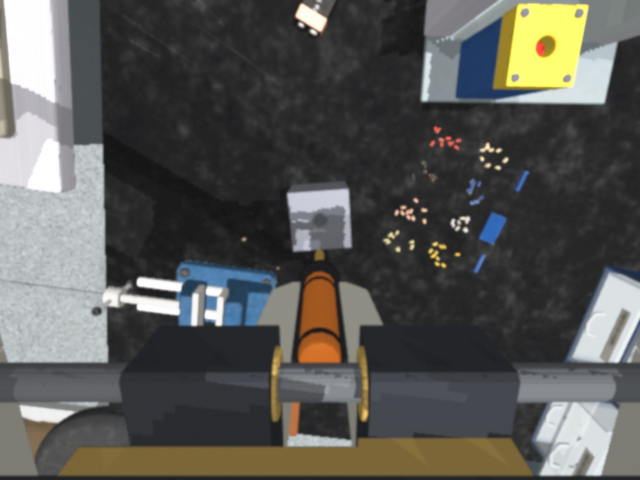

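The probe is gripped upright and lifted. The stand hole shows at px (320,220) and the button hole at (545,46). I'll go above the button.

Call:
{"method": "play_rows", "body": {
  "increments": "34 39 -5 0 1; 67 78 -5 0 1; 100 117 -5 0 1; 125 147 -5 0 1; 134 156 -5 0 1; 134 156 -5 0 1; 134 156 -5 0 1; 134 156 -5 0 1"
}}

```text
t: 5.9
tool_pos: [0.5631, 0.0164, 0.2368]
orientation: [2.063, 2.369, -0.001]
force: [0.3, 0.1, -0.1]
opening: 0.0156
gripper_force: 25.0
```

Run:
```python
from h import *
p,R=st()
im=robot.read_camera('wrist')
cv2.imwrite('pics/w3.png',cv2.resize(im[140:340,210:430],None,fx=3,fy=3,interpolation=cv2.INTER_CUBIC)[:600,:660])
lm('wrist',['button_top','probe'])
# expected pixels if the axis is at TCP (calibration check)
for z in (.103,.115): print(z,proj('wrist',[*p[:2],z]))
print('tip',proj('wrist',[*p[:2],p[2]-.0771]))
```

```text
t 5.9 tcp [0.5631 0.0164 0.2368] F [ 0.29  0.07 -0.14] open 0.015574777925723779 gf 24.999848306179047
[[-0.137  0.991 -0.   ]
 [ 0.991  0.137 -0.   ]
 [-0.    -0.    -1.   ]]
wrist landmark_of button_top [0.5633 0.0168 0.1046] 0.49
wrist landmark_of probe [0.567  0.0141 0.1556] 0.89
wrist landmark_of probe [0.5033 0.1356 0.1396] 0.58
0.103 [[319.21023256 229.43630259]]
0.115 [[319.23200012 233.23075376]]
tip [[319.33029517 250.3652317 ]]
```

View pics/w3.png

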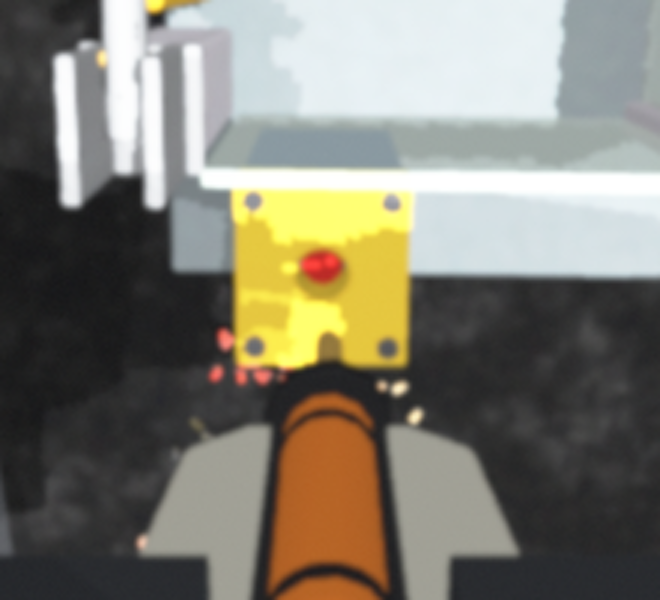

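The hole centre is at about px (317.3,231) and the tip at (320,251). Straight below the tip would be (319.2,233), so I'll correct by about +1 in x and -2 in y and go down gently.

Call:
{"method": "play_rows", "body": {
  "increments": "1 -2 20 0 1; 1 -2 36 0 1; 1 -2 44 0 1; 1 -2 50 0 1; 1 -2 54 0 1; 1 -2 57 0 1; 1 -2 60 0 1; 1 -2 60 0 1; 1 -2 60 0 1"
}}

```text
t: 6.95
tool_pos: [0.5619, 0.0183, 0.1773]
orientation: [2.062, 2.37, 0.001]
force: [-1.7, -0.6, 1.9]
opening: 0.0157
gripper_force: 25.0
```

Run:
```python
from h import *
st(); robot.read_camera('wrist'); st(); robot.read_camera('wrist'); st()
```

```text
t 6.95 tcp [0.5619 0.0183 0.1773] F [-1.7  -0.57  1.95] open 0.01570970244955588 gf 25.00033736228943
[[-0.138  0.99   0.001]
 [ 0.99   0.138 -0.   ]
 [-0.     0.001 -1.   ]]
t 7.0 tcp [0.5619 0.0183 0.1773] F [-0.75 -0.28  2.53] open 0.015498013008833732 gf 25.000281035900116
[[-0.138  0.99   0.001]
 [ 0.99   0.138 -0.   ]
 [-0.     0.001 -1.   ]]
t 7.05 tcp [0.5619 0.0183 0.1772] F [-0.86  0.08  3.37] open 0.015831622655143082 gf 25.000274777412415
[[-0.138  0.99   0.001]
 [ 0.99   0.138 -0.   ]
 [-0.     0.001 -1.   ]]
```

The force of about 3 N at tip z of about 0.100 fits the spring, so I'll push to the stop and hold.

Call:
{"method": "play_rows", "body": {
  "increments": "0 0 1 0 1; 0 0 2 0 1; 0 0 3 0 1; 0 0 3 0 1; 0 0 3 0 1"
}}

```text
t: 7.55
tool_pos: [0.562, 0.0183, 0.1745]
orientation: [2.061, 2.369, 0.001]
force: [-1.1, -0.3, 7.1]
opening: 0.0156
gripper_force: 25.0
```

Run:
```python
from h import *
for i in range(4): st(); robot.read_camera('wrist' if i else 'side')
lm('wrist',['probe_grip','button_top']); cv2.imwrite('pics/s4.png',cv2.resize(robot.read_camera('side')[150:350,220:420],(600,600),interpolation=cv2.INTER_CUBIC))
```

```text
t 7.55 tcp [0.562  0.0183 0.1745] F [-1.08 -0.28  7.08] open 0.015648676793157 gf 25.003645420074463
[[-0.138  0.99   0.001]
 [ 0.99   0.138 -0.   ]
 [-0.     0.001 -1.   ]]
t 7.6 tcp [0.562  0.0183 0.1744] F [-1.8  -1.33  7.1 ] open 0.015509442640095643 gf 25.00358283519745
[[-0.138  0.99   0.001]
 [ 0.99   0.138 -0.   ]
 [-0.     0.001 -1.   ]]
t 7.65 tcp [0.562  0.0183 0.1745] F [-0.94 -0.37  7.42] open 0.015337883367905546 gf 25.0035560131073
[[-0.138  0.99   0.001]
 [ 0.99   0.138 -0.   ]
 [-0.     0.001 -1.   ]]
t 7.7 tcp [0.562  0.0183 0.1744] F [-2.36  1.02  6.54] open 0.015628482013810955 gf 25.003603398799896
[[-0.138  0.99   0.001]
 [ 0.99   0.138 -0.   ]
 [-0.     0.001 -1.   ]]
wrist landmark_of probe_grip [0.5597 0.0173 0.1881] 0.59
wrist landmark_of button_top [0.562  0.0168 0.0969] 0.6
```

View pics/s4.png

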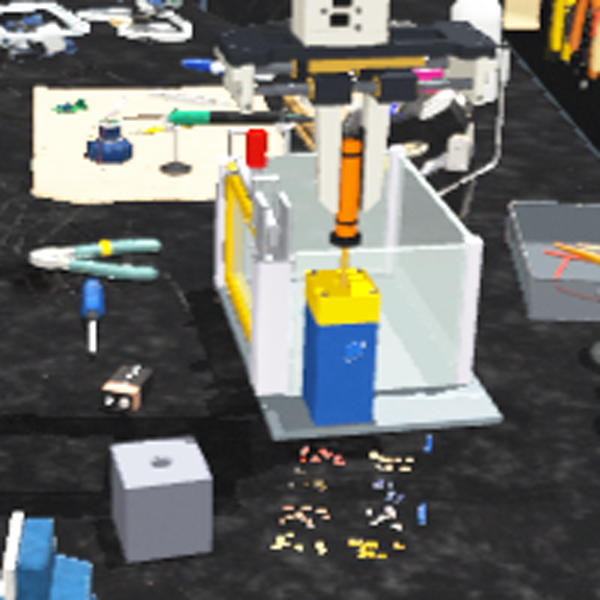

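The side view shows the tip in the hole of the yellow top (collar about 36 mm above it) and 7 N, above the 4.5 N spring, so the button is on its stop. I'll hold for over 1 s, then lift and go back over the stand.

Call:
{"method": "play_rows", "body": {
  "increments": "0 0 0.5 0 1; 0 0 0.5 0 1; 0 0 0.5 0 1; 0 0 0.5 0 1; 0 0 0.5 0 1; 0 0 0.5 0 1; 0 0 0.5 0 1; 0 0 0.5 0 1; 0 0 0.5 0 1; 0 0 0.5 0 1; 0 0 0.5 0 1; 0 0 -5 0 1; 0 0 -20 0 1; 0 0 -45 0 1; 0 0 -65 0 1; 0 0 -65 0 1"
}}

```text
t: 9.5
tool_pos: [0.5634, 0.0183, 0.2427]
orientation: [2.059, 2.367, 0.006]
force: [1.2, 0.4, -0.2]
opening: 0.0155
gripper_force: 25.0
```

Run:
```python
from h import *
inc([.428,-.137,.235])
```

```text
t 9.5 tcp [0.5634 0.0183 0.2427] F [ 1.19  0.41 -0.22] open 0.015504343656260602 gf 24.999918937683105
[[-0.138  0.99   0.006]
 [ 0.99   0.138 -0.   ]
 [-0.001  0.006 -1.   ]]
inc mm [-135.  -155.6    7. ]
```

Call:
{"method": "play_rows", "body": {
  "increments": "-34 -39 0 0 1; -67 -78 0 0 1; -100 -117 0 0 1; -125 -147 20 0 1; -135 -156 50 0 1; -135 -156 75 0 1; -135 -156 75 0 1; -135 -156 75 0 1"
}}

```text
t: 10.3
tool_pos: [0.4253, -0.1366, 0.1633]
orientation: [-2.061, -2.369, 0.001]
force: [-0.3, 0.1, 0.7]
opening: 0.0153
gripper_force: 25.0
```

Run:
```python
from h import *
p,R=st()
im=robot.read_camera('wrist')
cv2.imwrite('pics/w5.png',cv2.resize(im[140:340,210:430],None,fx=3,fy=3,interpolation=cv2.INTER_CUBIC)[:600,:660])
print('mouth',proj('wrist',[*p[:2],.056]),'tip',proj('wrist',[*p[:2],p[2]-.0771]))
for dx in(-.028,.028):
  for dy in (-.028,.028): print(proj('wrist',[p[0]+dx,p[1]+dy,.056]))
lm('wrist',['stand_mouth','probe'])
```

```text
t 10.3 tcp [ 0.4253 -0.1366  0.1633] F [-0.35  0.12  0.7 ] open 0.015335614555734275 gf 24.99979466199875
[[-0.138  0.99  -0.002]
 [ 0.99   0.138  0.001]
 [ 0.001 -0.001 -1.   ]]
mouth [[318.4793369  237.38880044]] tip [[318.45701121 249.4008812 ]]
[[277.94413578 266.86211635]]
[[286.11206534 196.17248886]]
[[348.88032001 276.10125075]]
[[360.96034806 206.50067783]]
wrist landmark_of stand_mouth [ 0.4241 -0.1374  0.0573] 0.82
```

View pics/w5.png

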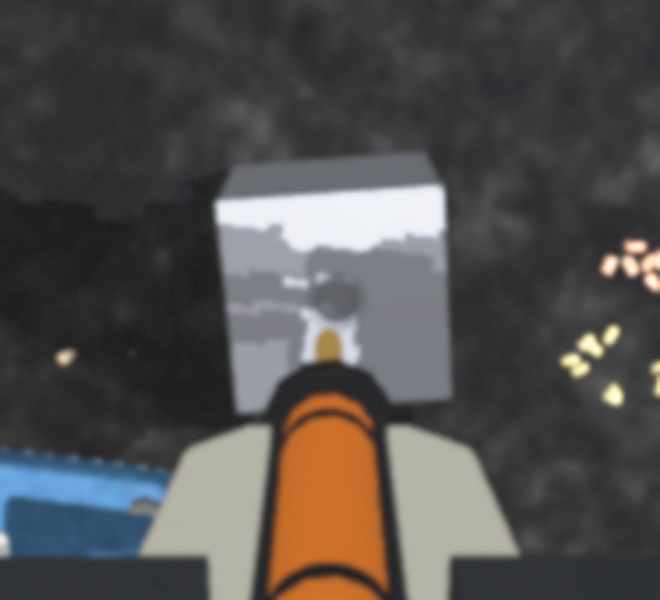

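The stand hole is at px (322,240) and the point under the TCP is at (318.5,237.4), so I need about +2.4 mm in y and -1.5 mm in x. That agrees with the pose where I picked it up. I'll lower it in.

Call:
{"method": "play_rows", "body": {
  "increments": "-1.5 2.5 10 0 1; -1.5 2.5 20 0 1; -1.5 2.5 30 0 1; -1.5 2.5 40 0 1; -1.5 2.5 50 0 1; -1.5 2.5 60 0 1; -1.5 2.5 68 0 1; -1.5 2.5 74 0 1; -1.5 2.5 78 0 1; -1.5 2.5 80 0 1; -1.5 2.5 80 0 1; -1.5 2.5 80 0 1"
}}

```text
t: 11.65
tool_pos: [0.4287, -0.1382, 0.084]
orientation: [2.062, 2.37, 0.0]
force: [0.3, 0.3, -0.8]
opening: 0.0157
gripper_force: 25.0
```

Nearly seated with no contact force. I'll go 1.5 mm lower, open to a partial gap, then rise.

Call:
{"method": "play_rows", "body": {
  "increments": "0 0 1 0 1; 0 0 1.5 0 1; 0 0 1.5 0 0; 0 0 1.5 0 0; 0 0 1.5 0 0; 0 0 1.5 0 0; 0 0 1.5 0 0; 0 0 -30 0 0; 0 0 -80 0 0; 0 0 -130 0 0; 0 0 -150 0 0; 0 0 -150 0 0"
}}

```text
t: 12.85
tool_pos: [0.4306, -0.139, 0.2381]
orientation: [2.057, 2.365, 0.003]
force: [0.7, -0.4, 0.3]
opening: 0.0466
gripper_force: 0.0
```

Run:
```python
from h import *
p,R=st()
im=robot.read_camera('wrist'); sd=robot.read_camera('side')
cv2.imwrite('pics/ws6.png',np.hstack([cv2.resize(im[150:350,220:420],(400,400)),cv2.resize(sd[230:360,220:350],(400,400))]))
lm('wrist',['probe','probe_grip','stand_mouth']);lm('side',['probe','probe_grip','knob_center','bolt_knob','gate_hinge'])
inc([.503,.130,.26])
```

```text
t 12.85 tcp [ 0.4306 -0.139   0.2381] F [ 0.67 -0.36  0.32] open 0.04663889241033041 gf 0.0
[[-0.138  0.99   0.007]
 [ 0.99   0.138 -0.003]
 [-0.004  0.006 -1.   ]]
wrist landmark_of probe [ 0.4313 -0.1413  0.0066] 0.81
wrist landmark_of probe_grip [ 0.4293 -0.1384  0.0972] 0.7
wrist landmark_of stand_mouth [ 0.4267 -0.1352  0.0568] 0.89
wrist landmark_of stand_mouth [ 0.406 -0.363  0.054] 0.8
side landmark_of probe_grip [ 0.4279 -0.1357  0.0999] 0.62
side landmark_of knob_center [0.5054 0.1364 0.1825] 0.53
side landmark_of bolt_knob [0.5021 0.1342 0.1426] 0.67
side landmark_of gate_hinge [0.4861 0.2473 0.1439] 0.92
side landmark_of gate_hinge [ 0.3986  0.0534 -0.002 ] 0.62
t 13.35 tcp [ 0.4281 -0.138   0.2328] F [-0.73  0.41  0.34] open 0.046708219187626014 gf 0.0
[[-0.138  0.99  -0.001]
 [ 0.99   0.138  0.001]
 [ 0.001 -0.001 -1.   ]]
inc mm [255.  111.2 -27.1]
```

View pics/ws6.png

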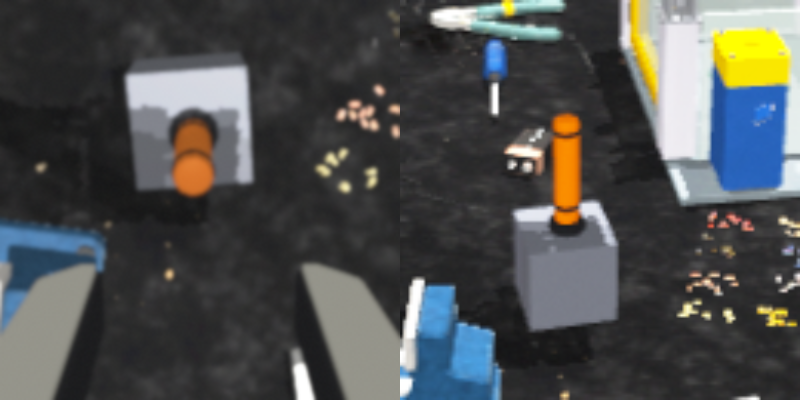

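The probe stands upright with its collar on the stand. I'll go above the knob.

Call:
{"method": "play_rows", "body": {
  "increments": "45 20 -27 0 0; 90 40 -27 0 0; 135 60 -27 0 0; 180 80 -27 0 0; 225 99 -27 0 0; 250 109 -27 0 0; 255 111 -27 0 0; 255 111 -27 0 0; 255 111 -27 0 0"
}}

```text
t: 14.25
tool_pos: [0.503, 0.1289, 0.2604]
orientation: [2.063, 2.37, -0.001]
force: [-0.4, -0.4, -0.1]
opening: 0.0465
gripper_force: 0.0
```

Run:
```python
from h import *
p,R=st()
im=robot.read_camera('wrist'); cv2.imwrite('pics/w7.png',im[90:430,120:560])
lm('wrist',['knob_center','bolt_knob','gate_hinge','guard'])
hsv=cv2.cvtColor(im,cv2.COLOR_BGR2HSV); m=(((hsv[...,0]<8)|(hsv[...,0]>172))&(hsv[...,1]>140)&(hsv[...,2]>80)).astype(np.uint8)
for c in sorted(cv2.findContours(m,0,2)[0],key=cv2.contourArea)[-3:]: print(cv2.boundingRect(c))
for z in (.197,.182,.167): print(z,proj('wrist',[*p[:2],z]))
```

```text
t 14.25 tcp [0.503  0.1289 0.2604] F [-0.35 -0.43 -0.08] open 0.0464758210599121 gf 0.0
[[-0.138  0.99  -0.   ]
 [ 0.99   0.138 -0.001]
 [-0.001 -0.001 -1.   ]]
wrist landmark_of knob_center [0.5003 0.1293 0.1795] 0.88
wrist landmark_of bolt_knob [0.4992 0.1353 0.1412] 0.94
wrist landmark_of guard [5.741e-01 1.395e-01 1.000e-04] 0.58
(361, 342, 6, 3)
(601, 76, 39, 82)
(304, 230, 26, 34)
0.197 [[319.45897856 256.48665291]]
0.182 [[319.4163183  249.45817511]]
0.167 [[319.37819815 243.17770042]]
```

View pics/w7.png

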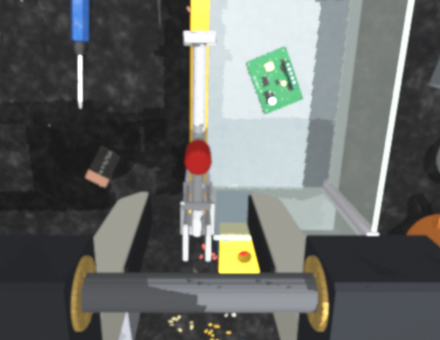

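The knob shows at px (317,~251 for its top). It sits about 2 px left of and 5 px above the expected point, so I need about +3.5 mm in x and -1.5 mm in y. The yaw matches the gate. I'll descend and grip.

Call:
{"method": "play_rows", "body": {
  "increments": "3.5 -1.5 0 0 0; 3.5 -1.5 40 0 0; 3.5 -1.5 75 0 0; 3.5 -1.5 94 0 0; 3.5 -1.5 94 0 0; 3.5 -1.5 94 0 1; 3.5 -1.5 94 0 1; 3.5 -1.5 94 0 1; 3.5 -1.5 94 0 1; 3.5 -1.5 94 0 1; 3.5 -1.5 94 0 1",
  "force": 35
}}

```text
t: 15.6
tool_pos: [0.5018, 0.1331, 0.1678]
orientation: [2.061, 2.369, 0.002]
force: [-1.7, -0.5, 6.4]
opening: 0.0176
gripper_force: 35.0
```

Run:
```python
from h import *
st(); print(robot.read_state()['wrist_torque'])
```

```text
t 15.6 tcp [0.5018 0.1331 0.1678] F [-1.71 -0.47  6.4 ] open 0.017554228689057243 gf 35.00148705934407
[[-0.138  0.99   0.002]
 [ 0.99   0.138  0.   ]
 [-0.     0.002 -1.   ]]
[-0.08577318  0.26170058 -0.02595425]
```

Call:
{"method": "play_rows", "body": {
  "increments": "0 0 -4 0 1; 0 0 -8 0 1; 0 0 -12 0 1; 0 0 -13 0 1; 0 0 -13 0 1; 0 0 -13 0 1"
}}

```text
t: 16.2
tool_pos: [0.5012, 0.1331, 0.1796]
orientation: [2.062, 2.37, 0.0]
force: [2.0, 1.2, -0.8]
opening: 0.0178
gripper_force: 35.0
```

Run:
```python
from h import *
st(); robot.read_camera('side'); robot.read_camera('scene')
lm('side',['knob_center','bolt_knob']); lm('scene',['knob_center','bolt_knob']); st()
```

```text
t 16.2 tcp [0.5012 0.1331 0.1796] F [ 2.    1.19 -0.81] open 0.017795139594705835 gf 34.99959162902087
[[-0.138  0.99   0.   ]
 [ 0.99   0.138  0.   ]
 [ 0.     0.    -1.   ]]
side landmark_of knob_center [0.5037 0.1324 0.1924] 0.6
side landmark_of knob_center [ 0.3647  0.3204 -0.0043] 0.53
side landmark_of knob_center [ 0.3634  0.1843 -0.0035] 0.44
side landmark_of bolt_knob [0.5041 0.1327 0.1537] 0.63
scene landmark_of knob_center [0.4984 0.1312 0.1914] 0.43
scene landmark_of bolt_knob [0.4987 0.1281 0.1563] 0.55
t 16.5 tcp [0.5011 0.1331 0.1795] F [ 1.18  0.84 -1.84] open 0.017582261758859456 gf 34.99958383908961
[[-0.138  0.99  -0.   ]
 [ 0.99   0.138  0.   ]
 [ 0.    -0.    -1.   ]]
```

The bolt is lifted about 12 mm and its weight is on the tool. Now I'll draw it back 30 mm along the gate.

Call:
{"method": "play_rows", "body": {
  "increments": "4 0 0 0 1; 8 0 0 0 1; 12 0 0 0 1; 16 0 0 0 1; 20 0 0 0 1; 24 0 0 0 1; 28 0 0 0 1; 30 0 0 0 1; 30 0 0 0 1; 30 0 0 0 1; 30 0 0 0 1"
}}

```text
t: 17.6
tool_pos: [0.4971, 0.1628, 0.1797]
orientation: [-2.062, -2.37, -0.0]
force: [2.0, 0.4, -1.8]
opening: 0.0172
gripper_force: 35.0
```

Run:
```python
from h import *
st(); robot.read_camera('side'); robot.read_camera('scene')
lm('side',['knob_center','bolt_knob','gate_hinge']); lm('scene',['knob_center','bolt_knob','gate_hinge']); st()
```

```text
t 17.6 tcp [0.4971 0.1628 0.1797] F [ 1.95  0.41 -1.83] open 0.0171744613804842 gf 34.999660769244656
[[-0.138  0.99   0.   ]
 [ 0.99   0.138  0.   ]
 [ 0.     0.    -1.   ]]
side landmark_of bolt_knob [0.4968 0.1602 0.153 ] 0.6
side landmark_of gate_hinge [0.4861 0.2502 0.1471] 0.94
scene landmark_of knob_center [0.4954 0.1573 0.1935] 0.42
scene landmark_of bolt_knob [0.4957 0.1589 0.154 ] 0.44
scene landmark_of gate_hinge [0.4888 0.2505 0.1437] 0.96
scene landmark_of gate_hinge [0.4949 0.1605 0.1931] 0.47
t 18.0 tcp [0.497  0.1627 0.1796] F [ 2.5   1.5  -0.34] open 0.017347155886207572 gf 34.99981020548148
[[-0.138  0.99  -0.   ]
 [ 0.99   0.138 -0.   ]
 [ 0.    -0.    -1.   ]]
```

It's drawn 29.7 mm and in hand. I'll swing about the hinge (88 mm away) to 20° in steps, with the yaw following.

Call:
{"method": "play_rows", "body": {
  "increments": "0.1 -3.1 0 2 1; 0.2 -6.1 0 4 1; 0.5 -9.2 0 6 1; 0.9 -12.2 0 8 1; 1.3 -15.3 0 10 1; 1.9 -18.3 0 12 1; 2.6 -21.3 0 14 1; 3.4 -24.3 0 16 1; 4.3 -27.2 0 18 1; 5.3 -30.1 0 20 1; 5.3 -30.1 0 20 1; 5.3 -30.1 0 20 1; 5.3 -30.1 0 20 1; 5.3 -30.1 0 20 1; 5.3 -30.1 0 20 1"
}}

```text
t: 19.5
tool_pos: [0.4666, 0.1637, 0.1796]
orientation: [2.442, 1.976, -0.0]
force: [3.8, -1.5, -0.9]
opening: 0.0171
gripper_force: 35.0
```

Run:
```python
from h import *
st(); a=robot.read_camera('side'); b=robot.read_camera('scene')
cv2.imwrite('pics/f8.png',np.hstack([cv2.resize(a[150:350,220:420],(400,400)),cv2.resize(b[200:370,190:400],(400,400))]))
lm('side',['bolt_knob','gate_hinge','probe_grip']); lm('scene',['bolt_knob','gate_hinge','probe']); st()
lm('scene',['cell_block','alu_block','side_cutters','screwdriver_blue'])
```

```text
t 19.5 tcp [0.4666 0.1637 0.1796] F [ 3.78 -1.5  -0.89] open 0.017068933520909362 gf 34.99985499191098
[[ 0.209  0.978  0.   ]
 [ 0.978 -0.209 -0.   ]
 [-0.     0.    -1.   ]]
side landmark_of bolt_knob [0.467  0.1603 0.1492] 0.48
side landmark_of gate_hinge [0.4869 0.2491 0.1451] 0.72
side landmark_of probe_grip [ 0.4278 -0.1377  0.1012] 0.9
scene landmark_of bolt_knob [0.465  0.1585 0.1519] 0.62
scene landmark_of gate_hinge [0.4909 0.2499 0.1427] 0.71
t 19.9 tcp [0.4665 0.1638 0.1796] F [ 3.59 -1.65 -1.91] open 0.01736804894018765 gf 34.99984439578839
[[ 0.209  0.978 -0.   ]
 [ 0.978 -0.209 -0.   ]
 [-0.    -0.    -1.   ]]
scene landmark_of cell_block [ 0.3947  0.0518 -0.0016] 0.58
scene landmark_of alu_block [ 0.5297 -0.2975 -0.0006] 0.46
scene landmark_of side_cutters [ 0.3564  0.3232 -0.0059] 0.89
scene landmark_of screwdriver_blue [ 0.3646  0.1836 -0.0007] 0.51
```

View pics/f8.png

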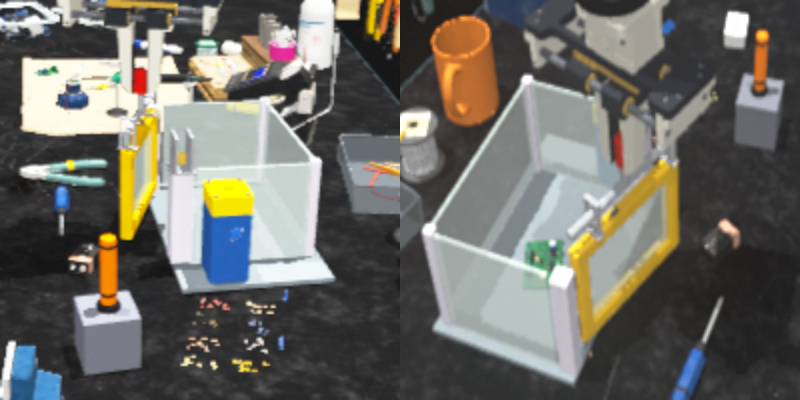

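The pictures show the gate about 20° ajar, the bolt held clear of the keeper, the probe upright in its stand, and the bystanders where they were. Knob and hinge positions give the same angle, so I'm handing it in.

```bash
python3 -c "
from plant import robot
print(robot.close_job())"
```

```text
the job is handed in; nothing more can be done
None
```

I handed the job in at about 20 s: the button was held down on its stop for over a second, the probe is back upright in its stand, and the bolt is drawn about 30 mm. The gate is held about 20° ajar by the gripped knob; no verdict came back.

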